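# Ready the pouch length gauge and hold its arm at the marker

## Robot

A 6-joint arm with a two-finger parallel gripper is mounted at the origin on a cart in front of the work surface, level with it; the furniture and walls round the work are solid. World frame = base frame: x ahead of the robot, y to its left, z up, the work surface at z = 0. Lengths are in m, angles in rad, forces in N, time in s.
With the tool pointing down it reaches from about 0.425 to 0.95 m from the base axis. Payload 3.5 kg.
Tool frame: the origin (TCP) lies on the centre line of the jaws, within the pads' length; the fingertips stand 22 mm ahead of it and the grasp point (between the pads) lies 3 mm ahead of it; z points along the fingers, y is the line along which they close (so a half turn about z gives the same grasp; the last joint's range is limited). The gripper opens to 85 mm and grips with 20 to 120 N. Pads are 22 mm wide; open, the fingers measure 114 mm over their backs; the gripper's body (76 mm by 85 mm) begins 54 mm behind the grasp point. The pads swing forward as they close: fully open they stand 13 mm farther back than shut.
Start: joints at [-1.364, 0.286, 1.577, -0, 1.279, -0.15], TCP at [0.236, -0.632, 0.253] pointing down, gripper open.
Joint ranges: [-2.77, 2.77], [-0.9, 2.22], [0.21, 2.48], [-1.53, 4.67], [0.24, 2.81], [-2.84, 2.84]. Speed limits (rad/s): [2.79, 2.79, 3.14, 3.14, 3.14, 3.14].

## Interface

Orientations are given as a unit quaternion [w, x, y, z].
In Python, from plant import env gives the robot as it stands.
- The arm moves only by the tool move_arm, never from a script. Its argument "increments" is a list of rows, each a list of 7 numbers: the shift along the world's x, y, z in units of 25 mm (1.0 is 25 mm), then the turn, a rotation vector about the world's x, y, z in units of 6 degrees (1.0 is 6 degrees), then the opening, from -1 (shut) to 1 (fully open). In form: [[tx, ty, tz, wx, wy, wz, fingers], ...]. A call has 1 to 20 rows; each row shifts and turns the commanded pose from where the row before left it; what a row does not reach is not made up. A row lasts 1/10 s, in which the tool goes at most 50 mm and 8.59 degrees, less where a joint would pass 70% of its speed; a pose out of reach is approached as far as the arm can. A call is refused whole if a number of a shift passes 1 or a number of a turn 1, either way. A call with a gripper value outside its range is refused whole. The fingers move at their own pace and stop on an object; "force" is the grip in N (left out, the last holds). Time passes only in rows, so rows that do not move let the fingers close. It gives the time, the measured TCP pose, the force, the opening and the grip force at its end, in the units of the state.
- env.get_state(): the state, without advancing time (a new reading comes with each control period).
- env.capture(name): name is "side" or "top" or "wrist"; returns a dict with "frame" (480x640x3 uint8, blue, green, red), "range_z" (480x640 float32, m along the optical axis (not along the pixel's ray), 0 where there is no reading), "camera_matrix" (3x3 intrinsics, pixels), "dist_coeffs" ([k1, k2, p1, p2, k3] as OpenCV has them; the pictures are not rectified), "R" (3x3) and "t" (3): a world point X has camera coordinates R X + t; the wrist camera has in their place "mount" (4x4, takes a point from camera to tool coordinates, whose origin is the TCP and whose axes are the flange's). Camera axes: x right, y down, z forward; pixel columns grow to the right and rows downward; lengths in m; the calibration is good to about 2 mm. A picture is of the moment at which its call begins: read the wrist's pose just before it.
- env.job_done(): hands the job in; it is judged then, once.
The state is a dict: "time_s": time; "q": joint angles; "joint_vel": joint speeds; "joint_torque": joint torques, N m; "tool_pos": TCP position; "eef_rot": TCP orientation; "wrist_force": force on the tool from outside, world axes, zero at the start; "moment": the same for the moment, N m; "finger_gap": finger opening in m; "grip_force": force on a finger pad.
Only numpy, scipy, OpenCV 4.12 (cv2) and the standard library are available. Lean on these libraries where they do the work, as an engineer would, in place of code of your own. Each camera call takes 0.05 s, during which the arm holds its last target. There are 200 camera calls.

## Task

The pouch length gauge has just been wiped down and its green wear plate only lies loosely on its spring catches: press the plate down until it sits level and flush in the bed, otherwise it blocks the arm. Then take the black grip head of the telescoping arm between the fingers so that the yellow lock button on its front is squeezed in, draw the arm out along the scale until its pointer stands in line with the red marker clip, and keep holding it there: the arm springs back when let go, so finish with the head still held and the button squeezed. Leave the marker clip where it is set and do not disturb the pen and the tweezers lying beside the gauge.

Things in the scene. Friction and masses are not known exactly. Their poses are not given: they have to be found in the camera images.
- gauge: pouch length gauge, fixed to the bench: aluminium bed 144 mm wide (its x) and 360 long (its y, -190 to +170 mm), top face at z = 20. Origin on the bench under the middle of the zero fence's face (steel strip, y 0 to 6, top at z = 33); z up. The arm draws out towards -y. A grey sleeve, 34 mm wide, top at z = 66, lies from y = 14 to 172 on the centre line; the scale runs along the -x edge
- wear_plate: loose green plate, 90 mm (gauge x) by 160 (gauge y), 10 thick, about 0.16 kg, origin at the middle of its underside, axes as the gauge's. It lies at gauge x = 0, y = -92 mm over a recess 10 mm deep, on spring catches in both ends of the recess, its top about 5 mm above the bed and slightly tilted. With the arm home the grip head covers its +y end (gauge y -5 to -49): push farther out
- plate_top (a point): centre of the wear plate's upper face, z up when level: gauge z about 25 mm now, 20 mm when seated (flush with the bed). Pushing straight down near here with up to about 12 N snaps the plate past the catches onto the hard recess floor, one end usually before the other, so push on until both are down; pressed near one end only, it sinks at that end alone and tilts
- gauge_arm (a joint): how far the telescoping arm is drawn out along gauge -y (m): 0 home, its stop blade on the zero fence; 0.145 fully out. It is the length the pointer reads. A return spring pulls it home with 4 to 6 N; the lock keeps it home until the button is in. The blade (100 mm wide, z 22 to 33 mm) passes 2 mm above the bed, so a plate that is not seated stops it
- grip_head: black block on the end of the arm, 36 mm wide (gauge x), 44 long (gauge y), z 28 to 71 mm above the bench; it moves with the arm. Origin at its middle at the height of the lock button: gauge x = 0, z = 49 mm, y = -29 mm with the arm home. Take it from above across gauge x with the pads at this height, squeezing the button between pad and head
- button_cap: yellow lock button, face 20x20 mm, on the head's front (gauge -x) side. Origin at the middle of its outer face, 24.5 mm from the origin of grip_head; it stands 6.5 mm proud of the head. Head and button measure 42.5 mm across, 36 mm with the button squeezed flush
- lock_button (a joint): how far the lock button is pressed in, towards gauge +x (m): 0 out (locked), 0.0065 flush with the head; the arm is free from about 0.0045; it springs out with 3 to 5.5 N
- pointer (a point): tip of the black pointer on the front end of the stop blade, over the scale (gauge x = -61, z = 24 mm); its gauge y is minus the value of gauge_arm
- marker_line (a point): tip of the index of the red marker clip on the bed's front edge (gauge x = -63, z = 24 mm); the clip is 12 mm long, top at z = 26; its gauge y is minus the value of marker
- marker (a joint): where the red marker clip is set on the scale (m), 0.07 to 0.13; the pointer is in line with it when gauge_arm has the same value. It holds by friction; do not move it
- skin_marker: blue skin-marker pen, 11x133x10 mm, lying in front of the gauge, loose; leave alone; origin at the middle of its underside
- tweezers: steel tweezers, 14x143x10 mm, lying behind the gauge, loose; leave alone; origin at the middle of its underside
There are look-alikes about, which are no part of the job. Of the things like the wear_plate, leave any that is blue; of the rest the larger one is meant.

How it is judged:
On the way, in this order (a step that is already met when the one before it is completed fails the run):
1. the wear plate sits level and flush in the bed while the arm is still home (z of plate_top in the frame of gauge below 0.0215 m and angle between plate_top's own z axis and vertical below 0.012 rad and value of joint gauge_arm below 0.01 m), for 0.2 s.
2. the lock button is squeezed in and the arm has left its home catch (z of plate_top in the frame of gauge below 0.0215 m and angle between plate_top's own z axis and vertical below 0.012 rad and value of joint lock_button above 0.0045 m and value of joint gauge_arm above 0.02 m), for 0.1 s.
At the end, for the whole second after the job is handed in: the fingers still hold the grip head with the lock button squeezed in (at least 4.5 mm), the arm stands still with its pointer within 4 mm of the red marker's line along the scale, and the wear plate is level (within 0.012 rad) and flush with the bed (at most 1.5 mm proud) (z of plate_top in the frame of gauge below 0.0215 m and angle between plate_top's own z axis and vertical below 0.012 rad and y of pointer in the frame of marker_line between -0.004 and 0.004 m and velocity of joint gauge_arm between -0.01 and 0.01 m/s and value of joint lock_button above 0.0045 m and contact force between the fingers and grip_head above 2 N and contact force between the fingers and button_cap above 2 N); the arm keeps its last pose, push and grip.
It fails at once if the red marker clip is shifted by more than 3 mm (distance of marker_line from where it was at the start of the episode above 0.003 m).
It fails at once if the pen or the tweezers beside the gauge are moved by more than 20 mm (distance of any of skin_marker, tweezers from where it was at the start of the episode above 0.02 m).
It also fails if it takes over 40 s, if anything falls off the work surface, if the arm or the gripper's body presses on something with over 40 N, if the wrist force passes 120 N, or if a joint passes its speed limit or range.

## Working session

There is one attempt and no reset: what is moved stays moved. The work goes in short steps, Python scripts to look and compute and a tool call to move; the robot and the scene stay as the last step left them, time stands still between calls to the robot, and variables do not carry over. Pictures are saved under pics/ and viewed, at most 10 in all, crops included, and the job is handed in when it is done.

Besides the shell and the picture viewer there is one more tool, called as name(argument=value, ...) on one line, values as JSON. move_arm: Moves the arm, as the interface text tells. Its arguments: {"type":"object","properties":{"increments":{"type":"array","items":{"type":"array","items":{"type":"number"}}},"force":{"type":"number"}},"required":["increments"]}

```bash
mkdir -p pics
cat > h.py <<'E'
import numpy as np, cv2
from plant import env
def load(n): return dict(np.load(f'{n}.npz'))
def cap(n,save=None):
    s=env.get_state(); c=env.capture(n)
    if 'mount' in c:
        w,x,y,z=s['eef_rot']
        from scipy.spatial.transform import Rotation as Ro
        T=np.eye(4);T[:3,:3]=Ro.from_quat([x,y,z,w]).as_matrix();T[:3,3]=s['tool_pos']
        M=np.linalg.inv(T@np.array(c['mount'])); c['R']=M[:3,:3];c['t']=M[:3,3]
    c={k:np.array(v) for k,v in c.items()}
    if save: cv2.imwrite(f'pics/{save}.png',c['frame']); np.savez(f'{save}.npz',**c)
    return c
def ray(c,uv,z):
    p=cv2.undistortPoints(np.array(uv,float).reshape(-1,1,2),c['camera_matrix'],c['dist_coeffs'])[:,0]
    d=np.c_[p,np.ones(len(p))]@c['R']; o=-c['R'].T@c['t']
    return o+d*((z-o[2])/d[:,2])[:,None]
def depthpts(c,uv):
    uv=np.array(uv,float).reshape(-1,2); Z=c['range_z'][uv[:,1].astype(int),uv[:,0].astype(int)]
    p=cv2.undistortPoints(uv.reshape(-1,1,2),c['camera_matrix'],c['dist_coeffs'])[:,0]
    return (np.c_[p,np.ones(len(p))]*Z[:,None]-c['t'])@c['R']
def blobs(c,lo,hi,amin=40):
    m=cv2.inRange(cv2.cvtColor(c['frame'],cv2.COLOR_BGR2HSV),lo,hi)
    return [k for k in cv2.findContours(m,0,2)[0] if cv2.contourArea(k)>amin]
E
python3 - <<'E'
from h import *
for n in ('top','side'):
    c=cap(n,n+'0'); print(n,-c['R'].T@c['t'])
    for nm,lo,hi in (('green',(40,60,40),(85,255,255)),('red',(0,130,80),(8,255,255)),('red2',(172,130,80),(180,255,255)),('yellow',(20,120,100),(35,255,255)),('blue',(95,100,40),(130,255,255))):
        for k in blobs(c,lo,hi):
            r=cv2.minAreaRect(k); M=cv2.moments(k); u=(M['m10']/M['m00'],M['m01']/M['m00'])
            print(nm,np.round(u),cv2.contourArea(k),np.round(depthpts(c,u)[0],4), np.round(ray(c,cv2.boxPoints(r),.025),3).tolist() if cv2.contourArea(k)>1000 else '')
E
```

```text
top [0.45952478 0.08155164 0.90884839]
green [400. 320.] 1924.5 [ 0.3528 -0.0634  0.0071] [[0.368, 0.004, 0.025], [0.417, -0.038, 0.025], [0.342, -0.125, 0.025], [0.294, -0.083, 0.025]]
green [359. 185.] 3143.5 [0.6171 0.0189 0.0211] [[0.641, 0.116, 0.025], [0.678, -0.04, 0.025], [0.59, -0.061, 0.025], [0.552, 0.095, 0.025]]
blue [266. 352.] 3648.5 [0.2884 0.1974 0.0123] [[0.276, 0.285, 0.025], [0.36, 0.254, 0.025], [0.305, 0.107, 0.025], [0.223, 0.138, 0.025]]
blue [305. 254.] 214.5 [0.4811 0.1244 0.009 ] 
blue [432.  30.] 129.5 [ 0.9411 -0.1282  0.004 ] 
blue [477.   7.] 96.0 [ 0.9887 -0.2202  0.008 ] 
blue [434.   4.] 124.0 [ 0.8892 -0.0902  0.1847] 
side [1.0684859  0.06420837 0.78369251]
green [269. 290.] 1429.0 [0.6056 0.0051 0.0266] [[0.592, -0.062, 0.025], [0.561, 0.065, 0.025], [0.618, 0.075, 0.025], [0.647, -0.047, 0.025]]
green [239. 205.] 1036.5 [ 0.358  -0.0618  0.0088] [[0.361, -0.124, 0.025], [0.293, -0.098, 0.025], [0.383, 0.004, 0.025], [0.444, -0.025, 0.025]]
blue [323. 243.] 142.5 [0.4832 0.123  0.0064] 
blue [346. 179.] 1694.5 [0.2963 0.1975 0.0118] [[0.324, 0.107, 0.025], [0.23, 0.128, 0.025], [0.292, 0.283, 0.025], [0.38, 0.255, 0.025]]
```

View pics/top0.png

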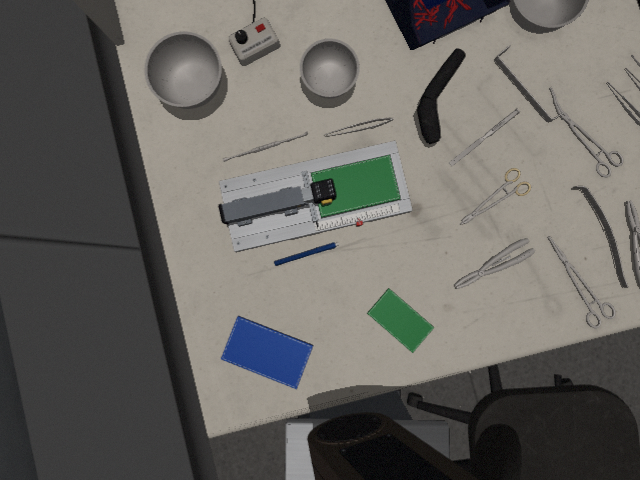

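View pics/side0.png

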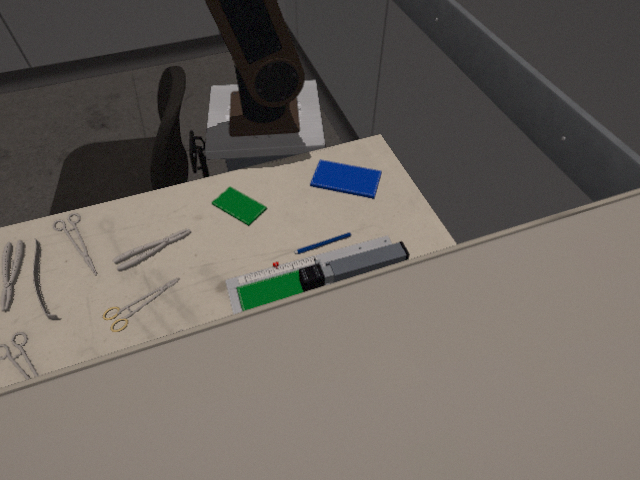

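Top view: the gauge's arm lies at about (320,190) px, the large green plate at (359,185), the red clip at (359,222), and the yellow button on the robot's side. The pen is at (305,254) and the tweezers at (358,127). The side view is mostly hidden by a wall, but it agrees.

Run:
```python
from h import *
from scipy.spatial.transform import Rotation as Ro
s=env.get_state(); w,x,y,z=s['eef_rot']; print(s['tool_pos'],Ro.from_quat([x,y,z,w]).as_matrix().round(3).tolist(),s['wrist_force'],s['finger_gap'])
c=load('top0')
for k in blobs(c,(40,60,40),(85,255,255)):
  for zz in (.02,.025): 
    P=ray(c,cv2.boxPoints(cv2.minAreaRect(k)),zz)[:,:2]
    r=cv2.minAreaRect(P.astype(np.float32)*1000);print(zz,r)
hsv=cv2.cvtColor(c['frame'],cv2.COLOR_BGR2HSV)
for nm,lo,hi in (('red',(0,90,60),(8,255,255)),('red2',(170,90,60),(180,255,255)),('yel',(15,120,80),(35,255,255))):
  for k in blobs(c,lo,hi,5): 
    u=k.mean(axis=(0,1)); print(nm,u,ray(c,u,.026 if 'r' in nm else .049).round(4))
```

```text
[ 0.23566687 -0.63192763  0.25204444] [[0.937, 0.349, -0.0], [0.349, -0.937, 0.002], [0.0, -0.002, -1.0]] [ 0.68923661 -0.77808453  0.57365405] 0.0854212837953924
0.02 ((354.37677001953125, -61.274017333984375), (115.93690490722656, 64.65165710449219), 49.599273681640625)
0.025 ((354.9682922363281, -60.47059631347656), (115.28474426269531, 64.2879638671875), 49.59928512573242)
0.02 ((616.0849609375, 26.907554626464844), (91.55342102050781, 161.55162048339844), 13.605030059814453)
0.025 ((615.2042236328125, 27.214942932128906), (91.03839874267578, 160.64288330078125), 13.6050443649292)
red [359.2 222.9] [[0.5416 0.0192 0.026 ]]
red [259.94736842  27.26315789] [[0.934  0.2206 0.026 ]]
red [429.81818182  12.27272727] [[ 0.9664 -0.1197  0.026 ]]
red2 [422.79411765  19.73529412] [[ 0.9509 -0.1056  0.026 ]]
red2 [433.33333333  11.46153846] [[ 0.9681 -0.1267  0.026 ]]
red2 [463.42307692   4.26923077] [[ 0.9832 -0.1868  0.026 ]]
red2 [451.47058824  10.78431373] [[ 0.9696 -0.1629  0.026 ]]
red2 [448.           2.58333333] [[ 0.9866 -0.1561  0.026 ]]
red2 [417.71052632   3.73684211] [[ 0.984  -0.0955  0.026 ]]
yel [326.36363636 201.        ] [[0.5808 0.0836 0.049 ]]
```

move_arm(increments=[[0.6,1,0.1,0,0,0,-1],[0.6,1,0.1,0,0,0,-1],[0.6,1,0.1,0,0,0,-1],[0.6,1,0.1,0,0,0,-1],[0.6,1,0.1,0,0,0,-1],[0.6,1,0.1,0,0,0,-1],[0.6,1,0.1,0,0,0,-1],[0.6,1,0.1,0,0,0,-1],[0.6,1,0.1,0,0,0,-1],[0.6,1,0.1,0,0,0,-1],[0.6,1,0,0,0,0,-1],[0.6,1,0,0,0,0,-1],[0.6,1,0,0,0,0,-1],[0.6,1,0,0,0,0,-1],[0.6,1,0,0,0,0,-1],[0.6,1,0,0,0,0,-1],[0.6,1,0,0,0,0,-1],[0.6,1,0,0,0,0,-1],[0.6,1,0,0,0,0,-1],[0.6,1,0,0,0,0,-1]])

```text
time_s: 2.1
tool_pos: [0.536, -0.1312, 0.2778]
eef_rot: [-0.0, 0.984, 0.177, -0.0]
wrist_force: [-0.1, -0.7, 0.3]
finger_gap: 0.0001
grip_force: 0.0
```

Run:
```python
from h import *
print(np.round(env.get_state()['q'],3)); c=cap('wrist','w0'); print(-c['R'].T@c['t'])
```

```text
[-0.424 -0.004  1.855 -0.     1.291  0.79 ]
[ 0.61001536 -0.10291506  0.3989316 ]
```

move_arm(increments=[[0.226,0.452,0,0,0,0.99,-1],[0.226,0.452,0,0,0,0.99,-1],[0.226,0.452,0,0,0,0.99,-1],[0.226,0.452,0,0,0,0.99,-1],[0.226,0.452,0,0,0,0.99,-1],[0.226,0.452,0,0,0,0.99,-1],[0.226,0.452,0,0,0,0.99,-1],[0.226,0.452,0,0,0,0.99,-1],[0.226,0.452,0,0,0,0.99,-1],[0.226,0.452,0,0,0,0.99,-1],[0.226,0.452,0,0,0,0.99,-1],[0.226,0.452,0,0,0,0.99,-1],[0.226,0.452,0,0,0,0.99,-1],[0.226,0.452,0,0,0,0.99,-1],[0,0,0,0,0,0,-1]])

```text
time_s: 3.65
tool_pos: [0.6149, 0.0266, 0.2776]
eef_rot: [-0.001, 0.618, 0.786, -0.0]
wrist_force: [0.1, -0.6, 0.2]
finger_gap: 0.0003
grip_force: 0.0
```

Run:
```python
from h import *
s=env.get_state();print(s['tool_pos'],s['eef_rot'],s['wrist_force'])
c=cap('wrist','w1'); print(-c['R'].T@c['t'])
O=np.array([.5936,.1166]);th=np.radians(13.605);G=np.array([[np.cos(th),np.sin(th)],[-np.sin(th),np.cos(th)]])
for nm,lo,hi,z in (('green',(40,60,40),(85,255,255),.025),('red',(0,110,60),(8,255,255),.026),('red2',(172,110,60),(180,255,255),.026),('yel',(20,110,80),(35,255,255),.049)):
    for k in blobs(c,lo,hi,60):
        P=ray(c,k[:,0],z)[:,:2]; g=(P-O)@G.T*1000
        r=cv2.minAreaRect(P.astype(np.float32)*1000)
        print(nm,k.mean(axis=(0,1)).round(),cv2.contourArea(k),r,'gauge min',g.min(0).round(1),'max',g.max(0).round(1))
```

```text
[0.6148846  0.02661894 0.2776072 ] [-5.54238989e-04  6.17843117e-01  7.86301176e-01 -1.92454131e-04] [ 0.10892424 -0.59732546  0.17262626]
[0.59458754 0.10496146 0.39887238]
green [ 63. 226.] 6504.5 ((362.4781799316406, -54.334266662597656), (113.39026641845703, 62.497196197509766), 49.34052276611328) gauge min [-319.7 -168.5] max [-202.2  -55.3]
green [314. 180.] 14676.5 ((613.03173828125, 27.853561401367188), (90.19796752929688, 158.64266967773438), 13.373537063598633) gauge min [ -47.4 -170.1] max [ 43.3 -11.3]
red [240. 193.] 92.0 ((540.2020874023438, 19.588586807250977), (12.367345809936523, 11.717461585998535), 56.800514221191406) gauge min [-79.3 -87.6] max [-66.6 -74.1]
red2 [598. 429.] 2041.5 ((991.0669555664062, -159.79315185546875), (88.03913879394531, 127.30148315429688), 79.22675323486328) gauge min [ 269.2 -424.7] max [ 372.  -307.6]
yel [293. 133.] 132.0 ((576.9530029296875, 82.36499786376953), (4.8277387619018555, 18.845975875854492), 12.679306030273438) gauge min [-26.8 -38.8] max [-21.7 -19.9]
```

View pics/w1.png

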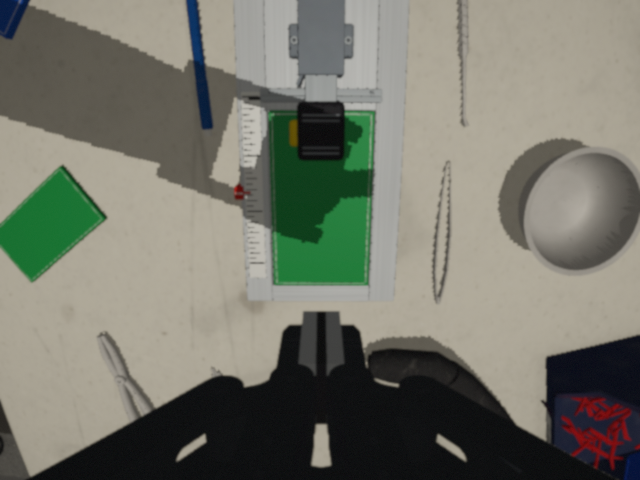

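Wrist view: the head is at (321,130), the yellow button at (293,133), the plate at (318,198), the clip index at (240,192), with the tweezers and pen clear on either side. All measurements agree to about 2 mm, so I go down onto the plate.

move_arm(increments=[[0,0,-1,0,0,0,-1],[0,0,-1,0,0,0,-1],[0,0,-1,0,0,0,-1],[0,0,-1,0,0,0,-1],[0,0,-1,0,0,0,-1],[0,0,-1,0,0,0,-1],[0,0,-1,0,0,0,-1],[0,0,-1,0,0,0,-1],[0,0,-0.6,0,0,0,-1],[0,0,-0.3,0,0,0,-1],[0,0,-0.1,0,0,0,-1],[0,0,-0.1,0,0,0,-1]])

```text
time_s: 4.9
tool_pos: [0.6157, 0.0255, 0.0518]
eef_rot: [0.001, 0.619, 0.786, 0.001]
wrist_force: [-0.5, -0.4, 0.4]
finger_gap: -0.0002
grip_force: 0.0
```

move_arm(increments=[[0,0,-0.1,0,0,0,-1],[0,0,-0.1,0,0,0,-1],[0,0,-0.06,0,0,0,-1],[0,0,-0.06,0,0,0,-1]])

```text
time_s: 5.3
tool_pos: [0.6162, 0.0257, 0.0448]
eef_rot: [0.001, 0.618, 0.786, 0.001]
wrist_force: [-3.7, 0.1, 12.9]
finger_gap: 0.0002
grip_force: 6.7
```

move_arm(increments=[[0,0,-0.06,0,0,0,-1],[0,0,-0.06,0,0,0,-1],[0,0,-0.06,0,0,0,-1]])

```text
time_s: 5.6
tool_pos: [0.6166, 0.0261, 0.042]
eef_rot: [0.001, 0.618, 0.786, 0.001]
wrist_force: [-6.4, 2.3, 18.1]
finger_gap: 0.0001
grip_force: 9.2
```

move_arm(increments=[[0,0,-0.06,0,0,0,-1],[0,0,0,0,0,0,-1]])

```text
time_s: 5.8
tool_pos: [0.6166, 0.0261, 0.042]
eef_rot: [0.0, 0.618, 0.786, 0.001]
wrist_force: [-7.9, 2.0, 21.0]
finger_gap: 0.0001
grip_force: 10.5
```

move_arm(increments=[[0,0,0.8,0,0,0,-1],[0,0,1,0,0,0,0],[0,0,1,0,0,0,1],[0,0,1,0,0,0,1],[0,0,1,0,0,0,1],[0,0,0.3,0,0,0,1],[0,0,0,0,0,0,1],[0,0,0,0,0,0,1]])

```text
time_s: 6.6
tool_pos: [0.6141, 0.0258, 0.1629]
eef_rot: [-0.001, 0.618, 0.786, -0.001]
wrist_force: [0.0, -0.4, -1.1]
finger_gap: 0.0853
grip_force: 0.0
```

Run:
```python
from h import *
s=env.get_state();print(s['tool_pos'],s['wrist_force'],s['finger_gap'])
c=cap('wrist','w2'); o=-c['R'].T@c['t'];print(o)
O=np.array([.5936,.1166]);th=np.radians(13.605);G=np.array([[np.cos(th),np.sin(th)],[-np.sin(th),np.cos(th)]])
def proj(g):
    g=np.array(g,float); P=np.c_[g[:,:2]@G+O,g[:,2]]
    return cv2.projectPoints(P,cv2.Rodrigues(c['R'])[0],c['t'],c['camera_matrix'],c['dist_coeffs'])[0][:,0]
pts={'plate':[(x,y,.02) for x in (-.025,.025,.038) for y in (-.06,-.09,-.12,-.16)],'bed':[(x,y,.02) for x in (.055,.065) for y in (-.04,-.09,-.14)],'head':[(x,y,.071) for x in (-.01,.01) for y in (-.02,-.04)]}
for k,g in pts.items():
    uv=np.clip(np.round(proj(g)),0,[639,479]); D=depthpts(c,uv); print(k); print(np.c_[uv,((D[:,:2]-O)@G.T*1000).round(1),(D[:,2]*1000).round(1)].tolist())
for nm,lo,hi,z in (('green',(40,60,40),(85,255,255),.02),('red',(0,110,60),(8,255,255),.026),('yel',(20,110,80),(35,255,255),.049)):
    for k in blobs(c,lo,hi,60):
        P=ray(c,k[:,0],z)[:,:2]; g=(P-O)@G.T*1000
        print(nm,k.mean(axis=(0,1)).round(),cv2.contourArea(k),'gauge min',g.min(0).round(1),'max',g.max(0).round(1))
```

```text
[0.61414142 0.02584375 0.16292327] [ 0.04264309 -0.43253772 -1.09626771] 0.08526867209373487
[0.59406026 0.10422862 0.28419459]
plate
[[286.0, 189.0, -24.6, -59.5, 21.1], [287.0, 235.0, -24.8, -89.6, 20.6], [288.0, 278.0, -25.0, -119.6, 20.1], [290.0, 331.0, -24.7, -158.9, 21.4], [365.0, 189.0, 24.7, -59.9, 19.8], [364.0, 235.0, 24.8, -89.7, 20.5], [363.0, 278.0, 25.1, -119.6, 20.5], [361.0, 331.0, 24.9, -159.6, 20.5], [386.0, 189.0, 37.9, -59.8, 19.9], [384.0, 235.0, 37.8, -89.7, 20.5], [382.0, 278.0, 37.7, -119.4, 21.2], [380.0, 331.0, 38.3, -160.1, 19.8]]
bed
[[415.0, 157.0, 55.0, -39.8, 20.0], [410.0, 235.0, 54.7, -89.7, 20.6], [406.0, 305.0, 55.3, -139.8, 20.2], [431.0, 157.0, 64.9, -39.7, 20.5], [425.0, 235.0, 64.5, -89.6, 20.8], [420.0, 305.0, 64.9, -139.8, 20.4]]
head
[[306.0, 127.0, -10.0, -20.1, 70.4], [306.0, 168.0, -10.2, -40.0, 71.3], [347.0, 127.0, 9.9, -20.1, 70.8], [347.0, 168.0, 10.2, -40.1, 70.6]]
green [ 16. 243.] 1402.5 gauge min [-236.1 -129.4] max [-200.1  -72.3]
green [319. 196.] 26464.5 gauge min [ -46.4 -171.3] max [ 44.1 -11.2]
red [211. 224.] 199.0 gauge min [-79.1 -87.1] max [-65.2 -72.8]
yel [280. 145.] 332.5 gauge min [-27.5 -39.5] max [-21.9 -19.3]
```

View pics/w2.png

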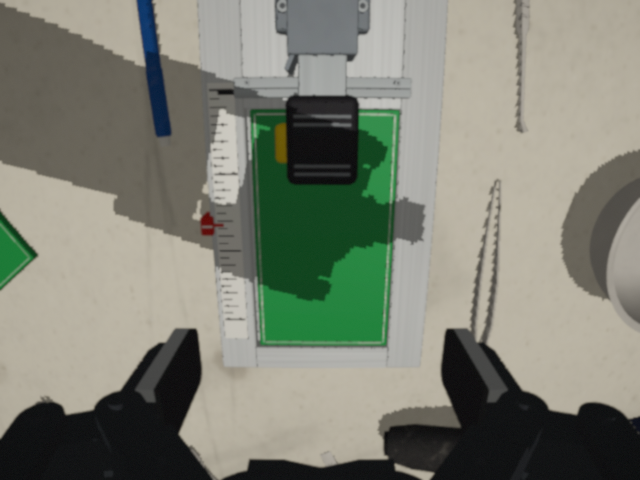

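The plate is level and flush: depth gives 20–21 mm at every corner, the same as the bed. The view shows the head at (322,140), the button at (281,145) and the clip at (208,224). Next I grip the head.

move_arm(increments=[[-0.19,0.83,0,0,0,0,1],[-0.19,0.83,0,0,0,0,1],[-0.19,0.84,0,0,0,0,1],[0,0,-1,0,0,0,1],[0,0,-1,0,0,0,1],[0,0,-1,0,0,0,1],[0,0,-0.8,0,0,0,1],[0,0,-0.5,0,0,0,1],[0,0,-0.22,0,0,0,1],[0,0,0,0,0,0,1]])

```text
time_s: 7.65
tool_pos: [0.6, 0.0882, 0.0501]
eef_rot: [-0.001, 0.618, 0.786, -0.001]
wrist_force: [-0.2, 0.1, 0.0]
finger_gap: 0.0855
grip_force: 0.0
```

move_arm(increments=[[0,0,0,0,0,0,-0.1],[0,0,0,0,0,0,-0.3],[0,0,0,0,0,0,-1],[0,0,0,0,0,0,-1],[0,0,0,0,0,0,-1],[0,0,0,0,0,0,-1]], force=40)

```text
time_s: 8.25
tool_pos: [0.5994, 0.0879, 0.0524]
eef_rot: [-0.001, 0.618, 0.786, -0.002]
wrist_force: [-7.7, -1.6, 7.6]
finger_gap: 0.0358
grip_force: 42.2
```

move_arm(increments=[[-0.02,0,0.08,0,0,0,-1],[0.056,-0.233,0,0,0,0,-1],[0.056,-0.233,0,0,0,0,-1],[0.056,-0.233,0,0,0,0,-1],[0.056,-0.233,0,0,0,0,-1],[0.056,-0.233,0,0,0,0,-1],[0.056,-0.233,0,0,0,0,-1],[0.056,-0.233,0,0,0,0,-1],[0.056,-0.233,0,0,0,0,-1],[0.056,-0.233,0,0,0,0,-1],[0.056,-0.233,0,0,0,0,-1],[0.056,-0.233,0,0,0,0,-1],[0,0,0,0,0,0,-1]])

```text
time_s: 9.55
tool_pos: [0.6149, 0.0234, 0.0525]
eef_rot: [-0.001, 0.619, 0.786, -0.001]
wrist_force: [-0.5, 4.2, -9.9]
finger_gap: 0.0357
grip_force: 42.1
```

Run:
```python
from h import *
c=cap('wrist','w3'); 
O=np.array([.5936,.1166]);th=np.radians(13.605);G=np.array([[np.cos(th),np.sin(th)],[-np.sin(th),np.cos(th)]])
print((np.array(env.get_state()['tool_pos'])[:2]-O)@G.T)
for nm,lo,hi,z in (('green',(40,60,40),(85,255,255),.02),('red',(0,110,40),(8,255,255),.026),('yel',(20,110,60),(35,255,255),.049)):
    for k in blobs(c,lo,hi,60):
        P=ray(c,k[:,0],z)[:,:2]; g=(P-O)@G.T*1000
        print(nm,k.mean(axis=(0,1)).round(),cv2.contourArea(k),'gauge min',g.min(0).round(1),'max',g.max(0).round(1))
cv2.imwrite('pics/w3c.png',cv2.resize(c['frame'][100:400,100:500],None,fx=2,fy=2,interpolation=2))
```

```text
[-0.00122703 -0.09528175]
green [320. 462.] 132.5 gauge min [ -17.9 -172.3] max [  11.3 -169.7]
green [329. 444.] 1884.0 gauge min [ -33.3 -169.4] max [  27.7 -148.4]
green [431. 326.] 370.0 gauge min [  40.6 -119.4] max [ 43.5 -77.1]
green [402. 318.] 2865.0 gauge min [  14.1 -115.3] max [ 40.5 -76.5]
green [246. 311.] 2329.5 gauge min [ -43.1 -108.3] max [-19.3 -76.5]
green [217. 326.] 333.5 gauge min [ -46.1 -115.2] max [-43.7 -76.5]
green [406. 183.] 10258.5 gauge min [ 13.7 -67.6] max [ 40.8 -15. ]
green [442. 170.] 1154.5 gauge min [ 14.2 -67.6] max [ 44.  -11.5]
green [226. 164.] 10158.5 gauge min [-45.8 -67. ] max [-18.6 -11.1]
red [140. 291.] 648.5 gauge min [-79.3 -87.6] max [-64.  -70.9]
```

View pics/w3c.png

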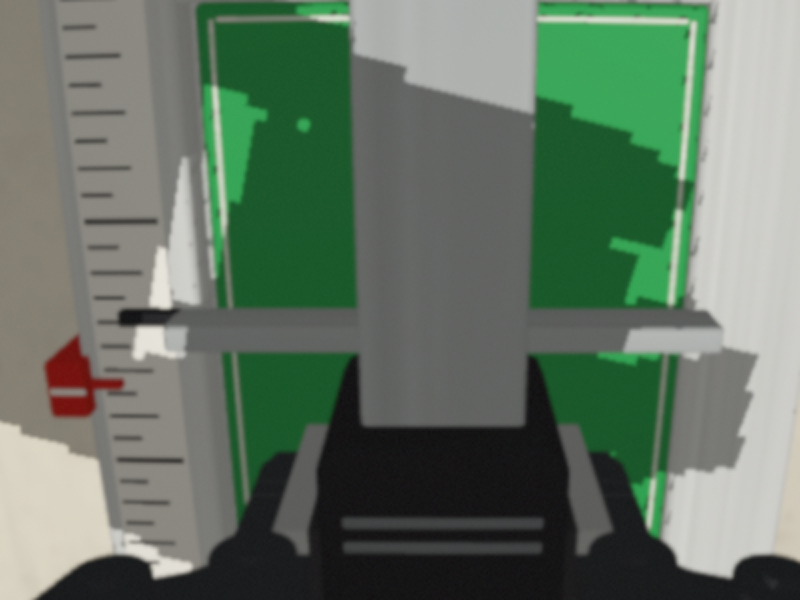

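The arm is out, with the head held. In the crop, the black pointer tip is at (125,317) and the red index at (118,384), which is roughly 14 mm still to go.

Run:
```python
from h import *
c=load('w3')
O=np.array([.5936,.1166]);th=np.radians(13.605);G=np.array([[np.cos(th),np.sin(th)],[-np.sin(th),np.cos(th)]])
uv=[(100+125/2,100+317/2),(100+118/2,100+384/2)]
print((ray(c,uv,.024)[:,:2]-O)@G.T*1000)
```

```text
[[-62.56178759 -67.77571589]
 [-65.71278056 -81.62468234]]
```

move_arm(increments=[[0.033,-0.135,-0.02,0,0,0,-1],[0.033,-0.135,-0.02,0,0,0,-1],[0.033,-0.135,0,0,0,0,-1],[0.033,-0.135,0,0,0,0,-1],[0,0,0,0,0,0,-1],[0,0,0,0,0,0,-1]])

```text
time_s: 10.2
tool_pos: [0.618, 0.0106, 0.0525]
eef_rot: [-0.001, 0.618, 0.786, -0.001]
wrist_force: [-3.3, 4.1, -5.5]
finger_gap: 0.0355
grip_force: 42.6
```

Run:
```python
from h import *
c=cap('wrist','w4'); s=env.get_state(); print(s['tool_pos'],s['wrist_force'],s['finger_gap'],s['grip_force'])
cv2.imwrite('pics/w4c.png',cv2.resize(c['frame'][200:350,80:280],None,fx=4,fy=4,interpolation=2))
```

```text
[0.61795685 0.01068268 0.05240401] [-3.72001058  3.90801374 -4.69503765] 0.03580376145330831 42.5937420129776
```

View pics/w4c.png

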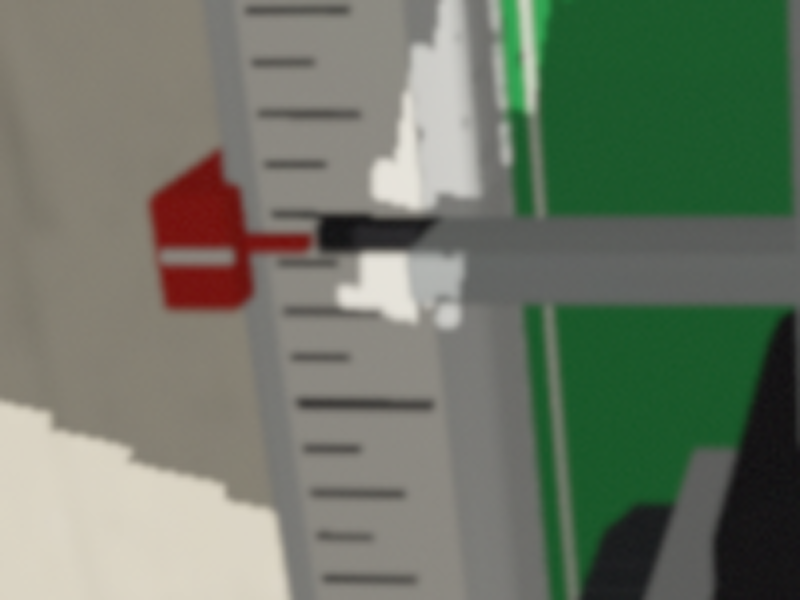

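The black pointer (320,234) and the red index (310,242) are in line to within about 1 mm. The grip is firm and the button is flush, with the fingers 36 mm apart.

```bash
python3 -c "
from plant import env
print(env.job_done())"
```

```text
the job is handed in; nothing more can be done
None
```

I handed the job in at about 10 s of the 40 s allowed, but the hand-in returned no verdict: the wear plate is flush, and the head is held with the button squeezed and the pointer about 1 mm from the red marker. I kept clear of the clip, pen and tweezers throughout; the clip was still in place when last measured, but I did not re-measure the pen or tweezers.

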